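# Pack the mincer barrel to the line with spacer rings

## Task

The mincer's cutting plates have been reground thinner, so the barrel has to be packed out with spacer rings before its nut goes on. Find out how deep the plate lies in the barrel, pick the spacer rings (two of the three) that bring the top of the pack nearest to the line scribed round the bore, lay them in the mouth one after the other, without dropping them from a height, and push each past the spring balls in the mouth until it lies flat on what is below. Leave the ring you do not need flat on the worktop and do not disturb the ring nut, the pepper mill or the onion.

Things in the scene. Friction and masses are not known exactly. Their poses are not given: they have to be found in the camera images.
- mincer_head: Grey cast-metal meat mincer head standing upright on its drive end, fixed to the worktop, round mouth facing straight up, 92 mm across its outer thread. Origin on the barrel axis at worktop height, z up along the barrel, x along the short feed neck that sticks out sideways (57 mm thick, its axis 60 mm up, its end 90 mm from the barrel axis).
- mouth (a point): Centre of the mouth, level with the rim, 110 mm above the worktop; axes as the head's. The bore is 70 mm in diameter; a lead-in chamfer 4 mm deep widens it to 77 mm at the rim. A fixed flat perforated steel plate lies in the bore, its top somewhere from 32 to 40 mm below the rim, different each time: it must be felt or seen. It does not give under 25 N.
- catches (a point): Point on the barrel axis 7 mm below the rim, level with three spring balls (10 mm) that stand 3.2 mm out of the bore wall at 60, 180 and 300 degrees from x. A ring laid in the mouth rests on them; pushed down evenly at both sides with about 5 to 20 N in all it goes past them, once its top is 12 mm below the rim, and drops onto what lies below.
- line (a point): Point on the barrel axis level with the dark line scribed round the bore, 14 mm below the rim, 96 mm above the worktop, just under the spring balls
- ring_thin: the thinnest of three plain steel spacer rings lying flat on the worktop: outer diameter 66 mm, hole 46 mm, 8 mm thick, about 92 g. Origin at the middle of the ring (half its thickness above its underside), z along its axis; alike on both faces.
- ring_middle: the middle of three plain steel spacer rings lying flat on the worktop: outer diameter 66 mm, hole 46 mm, 11 mm thick, about 126 g. Origin at the middle of the ring (half its thickness above its underside), z along its axis; alike on both faces.
- ring_thick: the thickest of three plain steel spacer rings lying flat on the worktop: outer diameter 66 mm, hole 46 mm, 14 mm thick, about 161 g. Origin at the middle of the ring (half its thickness above its underside), z along its axis; alike on both faces.
- ring_nut: bystander: the mincer's big ring nut with six round lugs, 112 mm across the lugs, 24 mm high, lying on the worktop; origin at the centre of its underside
- pepper_mill: bystander: wooden pepper mill, 58 mm diameter, 160 mm tall, standing; origin at the centre of its foot
- onion: bystander: brown onion about 75 mm across; origin at the centre of its underside
Mind the look-alikes: they are no part of the job. What is shaped like the ring_middle but green, pink or turquoise is not meant.

How it is judged:
On the way:
1. a first spacer ring has been pushed past the spring balls and lies flat in the barrel, its top still well below the line (((horizontal distance between ring_thin and mincer_head below 0.005 m and angle between the z axis of ring_thin and the z axis of mincer_head, either way round below 0.045 rad and z of ring_thin in the frame of mincer_head between 0.063 and 0.089 m) or (horizontal distance between ring_middle and mincer_head below 0.005 m and angle between the z axis of ring_middle and the z axis of mincer_head, either way round below 0.045 rad and z of ring_middle in the frame of mincer_head between 0.0615 and 0.0875 m) or (horizontal distance between ring_thick and mincer_head below 0.005 m and angle between the z axis of ring_thick and the z axis of mincer_head, either way round below 0.045 rad and z of ring_thick in the frame of mincer_head between 0.06 and 0.086 m))), for 0.2 s.
At the end, for the whole second after the job is handed in: The top of the uppermost ring in the barrel is level with the scribed line within 2.2 mm; every ring lies at rest, either flat (2.5 degrees) in the bore with its top no more than 2.2 mm above the line, or flat on the worktop clear of the head (((horizontal distance between ring_thin and mincer_head below 0.005 m and angle between the z axis of ring_thin and the z axis of mincer_head, either way round below 0.045 rad and z of ring_thin in the frame of mincer_head between 0.0898 and 0.0942 m) or (horizontal distance between ring_middle and mincer_head below 0.005 m and angle between the z axis of ring_middle and the z axis of mincer_head, either way round below 0.045 rad and z of ring_middle in the frame of mincer_head between 0.0883 and 0.0927 m) or (horizontal distance between ring_thick and mincer_head below 0.005 m and angle between the z axis of ring_thick and the z axis of mincer_head, either way round below 0.045 rad and z of ring_thick in the frame of mincer_head between 0.0868 and 0.0912 m)) and ((horizontal distance between ring_thin and mincer_head below 0.005 m and angle between the z axis of ring_thin and the z axis of mincer_head, either way round below 0.045 rad and z of ring_thin in the frame of mincer_head between 0.063 and 0.0942 m) or (horizontal distance between ring_thin and mincer_head above 0.07 m and height (world z) of ring_thin between 0.001 and 0.007 m and angle between the z axis of ring_thin and the z axis of mincer_head, either way round below 0.1 rad)) and ((horizontal distance between ring_middle and mincer_head below 0.005 m and angle between the z axis of ring_middle and the z axis of mincer_head, either way round below 0.045 rad and z of ring_middle in the frame of mincer_head between 0.0615 and 0.0927 m) or (horizontal distance between ring_middle and mincer_head above 0.07 m and height (world z) of ring_middle between 0.0025 and 0.0085 m and angle between the z axis of ring_middle and the z axis of mincer_head, either way round below 0.1 rad)) and ((horizontal distance between ring_thick and mincer_head below 0.005 m and angle between the z axis of ring_thick and the z axis of mincer_head, either way round below 0.045 rad and z of ring_thick in the frame of mincer_head between 0.06 and 0.0912 m) or (horizontal distance between ring_thick and mincer_head above 0.07 m and height (world z) of ring_thick between 0.004 and 0.01 m and angle between the z axis of ring_thick and the z axis of mincer_head, either way round below 0.1 rad)) and linear speed of each of ring_thin, ring_middle, ring_thick below 0.02 m/s); the robot touches nothing.
It fails at once if the ring nut is pushed more than 30 mm from its place or knocked over (distance of ring_nut from where it was at the start of the episode above 0.03 m or angle between ring_nut's own z axis and vertical above 0.6 rad).
It fails at once if the pepper mill is pushed more than 30 mm from its place or knocked over (distance of pepper_mill from where it was at the start of the episode above 0.03 m or angle between pepper_mill's own z axis and vertical above 0.6 rad).
It fails at once if the onion is pushed more than 30 mm from its place or knocked over (distance of onion from where it was at the start of the episode above 0.03 m or angle between onion's own z axis and vertical above 0.6 rad).
It fails at once if a spacer ring is dropped from well above the barrel or the worktop (linear speed of any of ring_thin, ring_middle, ring_thick above 1.2 m/s).
It also fails if it takes over 69 s, if anything falls off the work surface, if the arm or the gripper's body presses on something with over 40 N, if the wrist force passes 120 N, or if a joint passes its speed limit or range.

## Robot

A 6-joint arm with a two-finger parallel gripper is mounted at the origin on a cart in front of the work surface, level with it; the furniture and walls round the work are solid. World frame = base frame: x ahead of the robot, y to its left, z up, the work surface at z = 0. Lengths are in m, angles in rad, forces in N, time in s.
With the tool pointing down it reaches from about 0.3 to 0.775 m from the base axis. Payload 14.6 kg.
Tool frame: the origin (TCP) lies at the very end of the fingers, on their centre line; the grasp point (between the pads) lies 19 mm behind it; z points along the fingers, y is the line along which they close (so a half turn about z gives the same grasp; the last joint's range is limited). The gripper opens to 94 mm and grips with 3 to 60 N. Pads are 16 mm wide; open, the fingers measure 119 mm over their backs; the gripper's body (75 mm by 177 mm) begins 78 mm behind the grasp point.
Start: joints at [-1.365, 0.3, 1.521, -0, 1.321, -0.067], TCP at [0.148, -0.53, 0.205] pointing down, gripper open.
Joint ranges: [-3.03, 3.03], [-0.79, 2.21], [0.23, 2.52], [-1.04, 4.18], [0, 3.07], [-2.55, 2.55]. Speed limits (rad/s): [2.22, 2.22, 2.57, 3.14, 3.14, 3.14].

## Interface

Orientations are given as [roll, pitch, yaw] about the fixed x, y, z axes, in that order (R = Rz(yaw) Ry(pitch) Rx(roll)).
In Python, from station import ctrl, camera, camera_info, finder gives the robot as it stands.
- The arm moves only by the tool carry_out, never from a script. Its argument "motion" is a list of rows, each a list of 2 entries, a list of its own where there are three numbers: the shift along the tool's x, y, z as a fraction of full scale, then the turn about the tool's z as a fraction of full scale. A call has 1 to 12 rows; each row is the pose to reach, as a shift and turn from the pose commanded when the call began, along the tool's axes at that moment, turning the shorter way round; what a row does not reach only later rows make up. Full scale, the value 1, is 200 mm for a shift and 360 degrees for a turn. A row lasts 1/10 s, in which the tool goes at most 50 mm and 8.59 degrees, less where a joint would pass 70% of its speed; a pose out of reach is approached as far as the arm can. A call with a number of a shift or a turn outside -1 to 1 is refused whole. A call with a gripper value outside its range is refused whole. "hand" is the closure, from -1 (fully open) to 1 (shut), set as the call begins (left out, the last holds). The fingers move at their own pace and stop on an object; "force" is the grip in N (left out, the last holds). Time passes only in rows, so rows that repeat a pose let the fingers close. It gives the time, the measured TCP pose, the force, the opening and the grip force at its end, in the units of the state.
- ctrl.get_obs(): the state, without advancing time (a new reading comes with each control period).
- camera(name): name is "scene" or "top"; returns (picture, depth): 480x640x3 uint8, blue, green, red; 480x640 float32, m along the optical axis (not along the pixel's ray), 0 where there is no reading.
- camera_info(name): a dict with "camera_matrix" (3x3 intrinsics, pixels), "origin" and "attitude" of the camera in the world. Camera axes: x right, y down, z forward; pixel columns grow to the right and rows downward; lengths in m; the calibration is good to about 2 mm. A picture is of the moment at which its call begins. camera_info takes no time and is no camera call.
- ctrl.hand_in(): hands the job in; it is judged then, once.
Trained networks look in the newest picture that a camera, given by its name, has taken for a name from the list of things; names that differ only in an ending like _2 or _b are one class to them, and where a whole thing is asked for, a point or a joint stands for the part that bears it (a point fixed in the world has none). Each returns a list of dicts, best first, with "conf" (0 to 1); they miss things now and then, are a little off and sometimes report something else, mostly with a low value. They report only what shows in the picture. A call takes as long as a camera call. They do not tell look-alikes from the thing itself.
- finder.boxes_of(camera, query): "location" ([column, row] in pixels, amid what is visible of it).
- finder.cut_out(camera, query): "mask" (480x640 bool, what is visible of it) and "location" ([column, row] in pixels, amid what is visible of it).
- finder.pinpoint(camera, query): "location" ([column, row] in pixels: a listed point, or the origin of a listed thing).
The state is a dict: "time_s": time; "qpos": joint angles; "joint_vel": joint speeds; "tau": joint torques, N m; "ee_pos": TCP position; "eef_rot": TCP orientation; "force": force on the tool from outside, world axes, zero at the start; "moment": the same for the moment, N m; "grip_width": finger opening in m; "grip_force": force on a finger pad.
Only numpy, scipy, OpenCV 4.12 (cv2) and the standard library are available. Lean on these libraries where they do the work, as an engineer would, in place of code of your own. Each camera call takes 0.05 s, during which the arm holds its last target. There are 200 camera calls.

## Working session

There is one attempt and no reset: what is moved stays moved. The work goes in short steps, Python scripts to look and compute and a tool call to move; the robot and the scene stay as the last step left them, time stands still between calls to the robot, and variables do not carry over. Pictures are saved under pics/ and viewed, at most 10 in all, crops included, and the job is handed in when it is done.

Besides the shell and the picture viewer there is one more tool, called after ">>>" as name(argument=value, ...) on one line, values as JSON. carry_out: Moves the arm, as the interface text tells. Its arguments: {"type":"object","properties":{"motion":{"type":"array","items":{"type":"array"}},"hand":{"type":"number"},"force":{"type":"number"}},"required":["motion"]}

```bash
mkdir -p pics; ls
cat > h.py <<'E'
import numpy as np,cv2
from scipy.spatial.transform import Rotation as R
from station import ctrl,camera,camera_info,finder
def cam(n):
    i=camera_info(n);K=np.array(i["camera_matrix"]);o=np.array(i["origin"],float);a=np.array(i["attitude"],float)
    Rm=a if a.shape==(3,3) else R.from_euler('xyz',a).as_matrix()
    return K,o,Rm
def world(n,d):
    K,o,Rm=cam(n);v,u=np.mgrid[:480,:640]
    p=np.stack([(u-K[0,2])/K[0,0]*d,(v-K[1,2])/K[1,1]*d,d],-1)
    return p@Rm.T+o
E
python3 - <<'E'
from h import *
for n in("scene","top"):
    print(camera_info(n)); p,d=camera(n); cv2.imwrite(f"pics/{n}0.png",p); np.savez(f"{n}0.npz",p=p,d=d)
    W=world(n,d)
    for q in["mincer_head","mouth","ring_thin","ring_middle","ring_thick","ring_nut","pepper_mill","onion"]:
        for r in finder.pinpoint(n,q)[:5]:
            u,v=np.round(r["location"]).astype(int); print(n,q,round(r["conf"],2),u,v,W[v,u].round(3))
print(ctrl.get_obs())
E
```

```text
pics
{'camera_matrix': array([[597.11943246,   0.        , 313.02512266],
       [  0.        , 597.11943246, 232.83514067],
       [  0.        ,   0.        ,   1.        ]]), 'origin': array([-0.08351742,  0.37075788,  0.90568315]), 'attitude': array([-2.38205629,  0.01985912, -2.20286228])}
scene mincer_head 0.58 294 295 [0.481 0.021 0.046]
scene mouth 0.88 290 255 [ 0.545 -0.016  0.072]
scene ring_thin 0.69 373 215 [ 0.586 -0.257 -0.001]
scene ring_middle 0.75 335 236 [ 0.586 -0.154 -0.   ]
scene ring_middle 0.58 371 269 [ 0.474 -0.157 -0.003]
scene ring_nut 0.82 225 390 [0.417 0.21  0.001]
scene ring_nut 0.49 374 216 [ 0.579 -0.254  0.004]
scene pepper_mill 0.89 304 215 [ 0.659 -0.128  0.02 ]
scene onion 0.97 301 358 [0.367 0.087 0.046]
{'camera_matrix': array([[621.68899451,   0.        , 314.77359683],
       [  0.        , 621.68899451, 232.50754456],
       [  0.        ,   0.        ,   1.        ]]), 'origin': array([ 0.12936821, -0.20452741,  1.22895   ]), 'attitude': array([-2.78567873, -0.00360234, -1.2426576 ])}
top mincer_head 0.6 282 247 [ 0.478 -0.024  0.106]
top m
[... 409 characters left out ...]
0 288 [ 0.244 -0.088  0.692]
{'time_s': 0.9, 'qpos': array([-1.36460978e+00,  2.99893643e-01,  1.52103068e+00,  2.64020890e-07,
        1.32066522e+00, -6.65994119e-02]), 'joint_vel': array([-0.00017782, -0.00168986,  0.00045518, -0.00025235, -0.0005453 ,
       -0.00031748]), 'tau': array([ 1.79212129e-03, -5.31654525e+01, -3.52909434e+01,  7.10184895e-02,
        2.13988137e-02,  7.73275161e-06]), 'ee_pos': array([ 0.14817333, -0.52965098,  0.20543608]), 'eef_rot': array([ 3.14158953e+00, -4.81950557e-08,  2.72785891e-01]), 'force': array([ 0.20476414, -0.7810301 ,  0.15103371]), 'moment': array([-0.01206794,  0.02469722, -0.0348116 ]), 'grip_force': 0.0, 'grip_width': 0.09400718167916525}
```

Run:
```python
import cv2
a=cv2.imread("pics/top0.png")[130:430,100:500]; cv2.imwrite("pics/top0c.png",cv2.resize(a,(800,600),interpolation=cv2.INTER_CUBIC))
```

```text
(no output)
```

View pics/top0c.png

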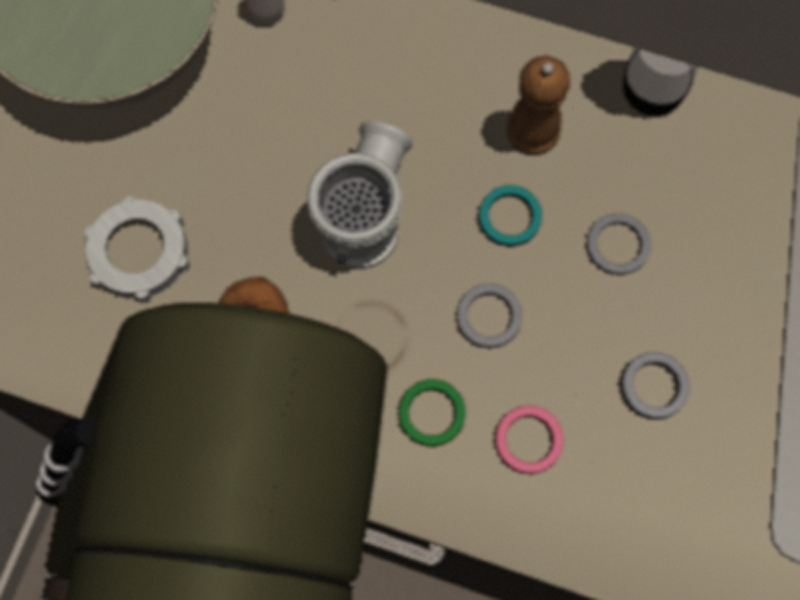

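View pics/scene0.png

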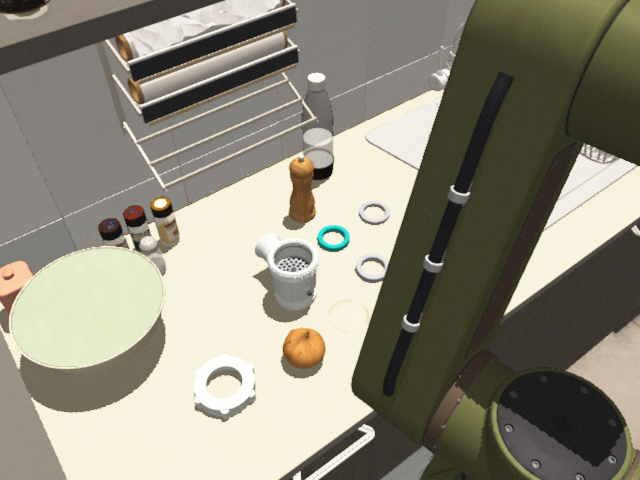

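The steel rings are at top pixels (345,287), (410,250) and (430,324). The teal, green and pink ones are look-alikes, ruled out by colour. The barrel mouth is at about (277,232), and the plate shows inside it. Next I measure ring thickness, ring centres, mouth centre and plate depth.

```bash
cat >> h.py <<'E'
from scipy.optimize import least_squares
def ringfit(W,c,zmin,r1=.023,r2=.033,rad=.045,zmax=.03):
    c=np.array(c[:2],float)
    m=(np.hypot(*(np.moveaxis(W[...,:2]-c,-1,0)))<rad)&(W[...,2]>zmin)&(W[...,2]<zmax)
    P=W[m]
    f=lambda q:(lambda r:np.maximum(r-r2,0)+np.maximum(r1-r,0))(np.hypot(P[:,0]-q[0],P[:,1]-q[1]))
    mid=(r1+r2)/2
    g=lambda q:np.hypot(P[:,0]-q[0],P[:,1]-q[1])-mid
    s=least_squares(g,c,loss='soft_l1',f_scale=.003)
    return s.x,P
E
python3 - <<'E'
from h import *
for n in("scene","top"):
    z=np.load(n+"0.npz");W=world(n,z["d"])
    # table plane offset
    T=W[(abs(W[...,2])<.015)&(W[...,0]>.3)&(W[...,0]<.7)&(abs(W[...,1]+.1)<.3)]
    A=np.c_[T[:,:2],np.ones(len(T))];k=np.median(T[:,2]);
    co=least_squares(lambda q:A@q-T[:,2],[0,0,k],loss='soft_l1',f_scale=.002).x;print(n,"table",co.round(4),np.std(T[:,2]).round(4))
    W2=W.copy();W2[...,2]-=W[...,:2]@co[:2]+co[2]
    for c in[(.471,-.158),(.591,-.262),(.454,-.343)]:
        s,P=ringfit(W2,c,.004)
        r=np.hypot(*(P[:,:2]-s).T);q=P[(r>.0255)&(r<.0305)]
        print(n,c,s.round(4),len(P),len(q),np.percentile(q[:,2],[10,25,50,75,90]).round(4) if len(q) else 0)
    s,P=ringfit(W2,(.525,.0),.100,.0385,.046,.07,.125)
    print("mouth",s.round(4),len(P),np.percentile(P[:,2],[10,50,90]).round(4))
    r=np.hypot(W2[...,0]-s[0],W2[...,1]-s[1]);q=W2[r<.025][:,2];q=q[(q>.05)&(q<.095)]
    print("bore",len(q),np.percentile(q,[5,10,25,50,75,90]).round(4), np.histogram(q,np.arange(.056,.096,.002))[0])
E
```

```text
scene table [ 0.0011 -0.0027  0.0002] 0.0028
scene (0.471, -0.158) [ 0.4689 -0.1559] 419 201 [0.006  0.0085 0.0103 0.0114 0.0127]
scene (0.591, -0.262) [ 0.5861 -0.2601] 297 142 [0.0052 0.0062 0.0074 0.0091 0.0099]
scene (0.454, -0.343) [ 0.454 -0.343] 0 0 0
mouth [ 5.105e-01 -5.000e-04] 829 [0.1023 0.1077 0.1106]
bore 227 [0.0692 0.0696 0.0707 0.0719 0.0729 0.0738] [ 0  0  0  0  0  3 29 89 90 15  1  0  0  0  0  0  0  0  0]
top table [-0.0011 -0.0013  0.0007] 0.0035
top (0.471, -0.158) [ 0.4669 -0.157 ] 486 211 [0.0073 0.0087 0.0104 0.0122 0.0137]
top (0.591, -0.262) [ 0.5845 -0.2603] 426 181 [0.005  0.0064 0.0078 0.0095 0.0114]
top (0.454, -0.343) [ 0.4511 -0.3346] 533 220 [0.0101 0.0118 0.0136 0.0153 0.0168]
mouth [ 0.5092 -0.0017] 769 [0.1037 0.1081 0.1113]
bore 430 [0.0677 0.0685 0.07   0.0714 0.0731 0.0744] [  0   0   0   1   1  25  82 144 119  49   8   1   0   0   0   0   0   0
   0]
```

Run:
```python
import cv2,numpy as np
p=np.load("top0.npz")["p"]
t=[cv2.resize(p[v-30:v+30,u-30:u+30],(260,260),interpolation=cv2.INTER_CUBIC) for u,v in((345,287),(410,250),(430,324))]
cv2.imwrite("pics/rings.png",np.hstack(t))
```

```text
(no output)
```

View pics/rings.png

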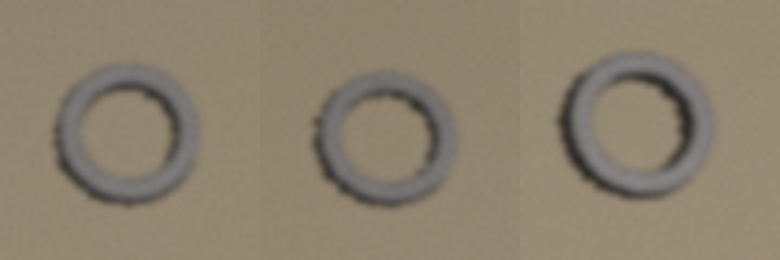

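```bash
cat >> h.py <<'E'
def ray(n,uv,z):
    K,o,Rm=cam(n);d=Rm@np.array([(uv[0]-K[0,2])/K[0,0],(uv[1]-K[1,2])/K[1,1],1.]);return (o+d*(z-o[2])/d[2])[:2]
E
python3 - <<'E'
from h import *
for n in("scene","top"):
    D=[camera(n)[1] for _ in range(6)];D=np.array(D);D[D==0]=np.nan
    d=np.nanmedian(D,0);W=world(n,d)
    for q,z in(("mouth",.11),("line",.096),("catches",.103)):
        for r in finder.pinpoint(n,q)[:1]:print(n,q,round(r["conf"],2),ray(n,r["location"],z).round(4))
    for q,z in(("ring_thin",.004),("ring_middle",.0055),("ring_thick",.007)):
        for r in finder.pinpoint(n,q)[:5]:print(n,q,round(r["conf"],2),ray(n,r["location"],z).round(4))
    for c,t in[((.471,-.158),.011),((.591,-.262),.008),((.454,-.340),.014)]:
        s,P=ringfit(W,c,t-.0035,zmax=t+.005);print(t,s.round(4),len(P))
    s=np.array([.51,-.001])
    for _ in range(3): s,P=ringfit(W,s,.1075,.0385,.046,.06,.118)
    r=np.hypot(W[...,0]-s[0],W[...,1]-s[1])
    P=W[(r>.040)&(r<.0445)&(W[...,2]>.1)];Q=W[(r<.022)&(W[...,2]>.055)&(W[...,2]<.09)]
    print("mouth",s.round(4),"rim",np.median(P[:,2]).round(4),len(P),"plate",np.percentile(Q[:,2],[10,25,50,75,90]).round(4),len(Q))
    N=W[(r>.056)&(r<.092)&(W[...,2]>.05)&(W[...,2]<.095)]
    v=np.median(N[:,:2],0)-s; print("neck",len(N),v.round(3),np.degrees(np.arctan2(v[1],v[0])).round(1))
E
```

```text
scene mouth 0.82 [ 0.5194 -0.0023]
scene line 0.93 [ 0.5191 -0.0034]
scene catches 0.64 [ 0.5158 -0.0051]
scene ring_thin 0.81 [ 0.587  -0.2648]
scene ring_middle 0.63 [ 0.5795 -0.1499]
scene ring_middle 0.61 [ 0.4695 -0.1579]
0.011 [ 0.4693 -0.1565] 371
0.008 [ 0.5859 -0.2602] 314
0.014 [ 0.454 -0.34 ] 0
mouth [ 0.5117 -0.0012] rim 0.1094 407 plate [0.0715 0.072  0.0725 0.073  0.0734] 199
neck 383 [0.08  0.011] 7.9
top mouth 0.6 [ 0.5177 -0.0031]
top line 0.82 [0.5096 0.0078]
top catches 0.64 [0.5068 0.002 ]
top ring_thin 0.7 [ 0.5909 -0.2629]
top ring_thin 0.16 [ 0.6825 -0.1372]
top ring_middle 0.95 [ 0.3609 -0.2386]
top ring_middle 0.94 [ 0.4699 -0.1595]
top ring_middle 0.8 [ 0.5798 -0.1444]
top ring_middle 0.76 [ 0.3578 -0.1323]
top ring_thick 0.57 [ 0.4511 -0.3342]
0.011 [ 0.4673 -0.1568] 427
0.008 [ 0.5842 -0.2601] 406
0.014 [ 0.4516 -0.3348] 463
mouth [ 0.5104 -0.001 ] rim 0.1092 309 plate [0.0704 0.0711 0.0718 0.0725 0.0731] 365
neck 429 [ 0.075 -0.005] -3.4
```

```bash
cat > go.py <<'E'
import sys
from h import *
o=ctrl.get_obs();p=np.array(o["ee_pos"]);Rm=R.from_euler('xyz',o["eef_rot"]).as_matrix()
print("t",round(o["time_s"],2),p.round(4),np.round(o["eef_rot"],4))
for a in sys.argv[1:]:
    t=np.array(eval(a),float);s=Rm.T@(t[:3]-p)/.2
    dy=(t[3]-o["eef_rot"][2]+np.pi)%(2*np.pi)-np.pi
    print(a,s.round(4),round(-dy/2/np.pi,4))
E
python3 go.py ".4525,-.335,.06,0" ".4525,-.335,.007,0"
```

```text
t 2.1 [ 0.1482 -0.5297  0.2054] [-3.1416  0.      0.2728]
.4525,-.335,.06,0 [ 1.7276 -0.5273  0.7272] 0.0434
.4525,-.335,.007,0 [ 1.7276 -0.5273  0.9922] 0.0434
```

>>> carry_out(motion=[[[0.9,-0.27,0.3],0.0434],[[0.9,-0.27,0.3],0.0434],[[0.9,-0.27,0.3],0.0434],[[0.9,-0.27,0.3],0.0434],[[0.9,-0.27,0.3],0.0434],[[0.9,-0.27,0.3],0.0434]], hand=-1)

```text
time_s: 2.7
ee_pos: [0.3075, -0.4287, 0.1454]
eef_rot: [-3.141, 0.0, 0.002]
force: [-0.7, -0.3, 0.3]
grip_width: 0.0939
grip_force: 0.0
```

```bash
python3 go.py ".4525,-.335,.07,0" ".4525,-.335,.007,0"
```

```text
t 2.7 [ 0.3075 -0.4287  0.1454] [-3.1414e+00  3.0000e-04  2.1000e-03]
.4525,-.335,.07,0 [ 0.7261 -0.4671  0.3767] 0.0003
.4525,-.335,.007,0 [ 0.7261 -0.4671  0.6917] 0.0003
```

>>> carry_out(motion=[[[0.726,-0.467,0.37],0],[[0.726,-0.467,0.37],0],[[0.726,-0.467,0.37],0],[[0.726,-0.467,0.37],0],[[0.726,-0.467,0.45],0],[[0.726,-0.467,0.55],0],[[0.726,-0.467,0.62],0],[[0.726,-0.467,0.67],0],[[0.726,-0.467,0.692],0],[[0.726,-0.467,0.692],0],[[0.726,-0.467,0.692],0]])

```text
time_s: 3.8
ee_pos: [0.4523, -0.3362, 0.0077]
eef_rot: [3.141, -0.001, -0.0]
force: [-0.2, -0.3, 0.2]
grip_width: 0.094
grip_force: 0.0
```

```bash
python3 - <<'E'
from h import *
for n,c in(("scene",(.454,-.337)),("top",(.452,-.335))):
    p,d=camera(n);W=world(n,d)
    if n=="top": cv2.imwrite("pics/g1.png",cv2.resize(p[250:400,340:540],(800,600)))
    for q in("ring_thick","ring_middle","ring_thin"):
        for r in finder.pinpoint(n,q)[:5]:print(n,q,round(r["conf"],2),ray(n,r["location"],.007).round(4))
    for c,t in[((.471,-.158),.011),((.591,-.262),.008),((.454,-.340),.014)]:
        s,P=ringfit(W,c,t-.0035,zmax=t+.005);print(n,t,s.round(4),len(P))
E
python3 go.py
```

```text
scene ring_middle 0.92 [ 0.5781 -0.1475]
scene ring_thin 0.7 [0.3886 0.0679]
scene 0.011 [ 0.471 -0.158] 0
scene 0.008 [ 0.591 -0.262] 0
scene 0.014 [ 0.454 -0.34 ] 0
top ring_middle 0.76 [ 0.5824 -0.1433]
top ring_thin 0.8 [ 0.5897 -0.2694]
top ring_thin 0.75 [ 0.6802 -0.128 ]
top 0.011 [ 0.5032 -0.1613] 3
top 0.008 [ 0.5847 -0.2596] 317
top 0.014 [ 0.454 -0.34 ] 0
t 4.2 [ 0.4522 -0.3357  0.0072] [ 3.1415e+00 -2.0000e-04  1.0000e-04]
```

View pics/g1.png

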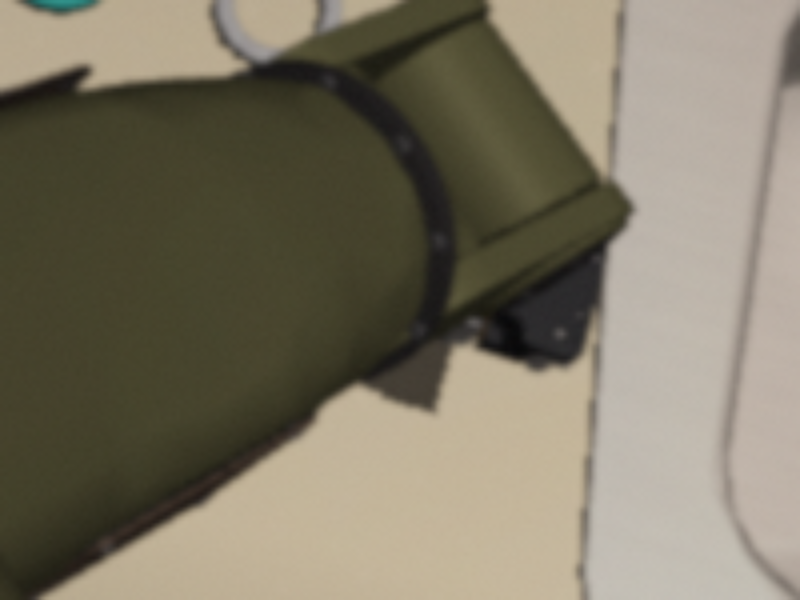

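The arm hides the ring in the top view, so I'll check the grasp by finger width.

>>> carry_out(motion=[[[0,0,0],0],[[0,0,0],0],[[0,0,0],0],[[0,0,0],0],[[0,0,0],0],[[0,0,0],0],[[0,0,0],0],[[0,0,0],0]], hand=1, force=25)

```text
time_s: 5.0
ee_pos: [0.4522, -0.3358, 0.0071]
eef_rot: [3.142, -0.0, 0.0]
force: [-0.4, -0.4, -0.4]
grip_width: 0.0648
grip_force: 25.0
```

```bash
python3 go.py ".4523,-.335,.16,0" ".511,-.001,.16,0"
```

```text
t 5.0 [ 0.4522 -0.3358  0.0071] [ 3.1416e+00 -0.0000e+00  1.0000e-04]
.4523,-.335,.16,0 [ 6.000e-04 -3.800e-03 -7.647e-01] 0.0
.511,-.001,.16,0 [ 0.2943 -1.6737 -0.7647] 0.0
```

>>> carry_out(motion=[[[0,0,-0.1],0],[[0,0,-0.3],0],[[0,0,-0.5],0],[[0,0,-0.7],0],[[0,0,-0.77],0],[[0.1,-0.2,-0.77],0],[[0.15,-0.4,-0.77],0],[[0.2,-0.6,-0.77],0],[[0.25,-0.8,-0.77],0],[[0.29,-0.98,-0.77],0],[[0.29,-0.98,-0.77],0],[[0.29,-0.98,-0.77],0]])

```text
time_s: 6.2
ee_pos: [0.5099, -0.1392, 0.1601]
eef_rot: [-3.141, 0.001, 0.002]
force: [0.3, 0.2, -1.3]
grip_width: 0.0649
grip_force: 25.0
```

```bash
python3 - <<'E'
from h import *
p,d=camera("scene");np.savez("s1.npz",p=p,d=d)
K,o,Rm=cam("scene");e=ctrl.get_obs()["ee_pos"];c=Rm.T@(e-o);u,v=(K@c/c[2])[:2].astype(int);print(u,v)
x0,y0=max(u-80,0),max(v-60,0)
cv2.imwrite("pics/g2.png",cv2.resize(p[y0:y0+120,x0:x0+160],(800,600),interpolation=cv2.INTER_CUBIC))
E
python3 go.py ".511,-.001,.16,0"
```

```text
355 203
t 6.25 [ 0.5099 -0.14    0.1603] [-3.1414e+00  1.1000e-03  4.0000e-04]
.511,-.001,.16,0 [ 0.006  -0.695   0.0014] 0.0001
```

View pics/g2.png

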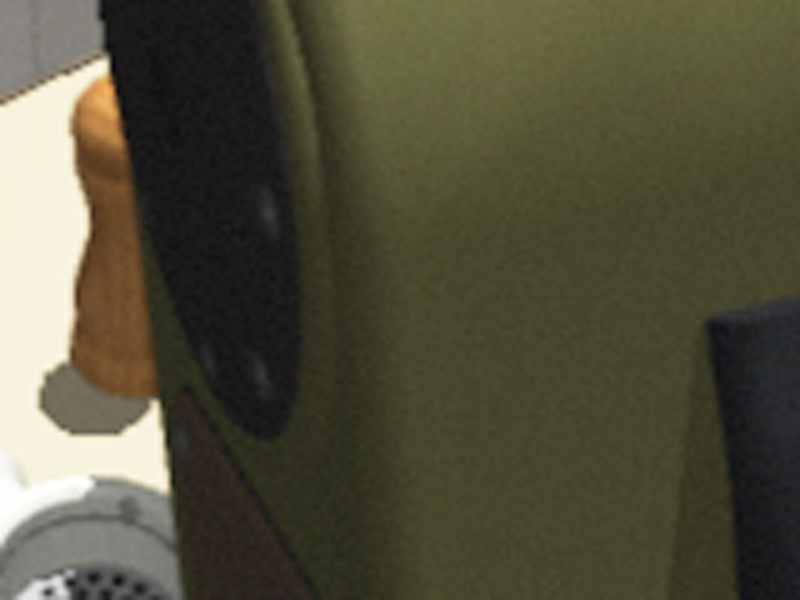

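The arm still hides the ring here, but the mill and mouth show clear of it. I'll go on by feel.

>>> carry_out(motion=[[[0.006,-0.2,0],0],[[0.006,-0.4,0],0],[[0.006,-0.6,0],0],[[0.006,-0.693,0],0],[[0.006,-0.693,0],0],[[0.006,-0.693,0.1],0],[[0.006,-0.693,0.16],0],[[0.006,-0.693,0.19],0],[[0.006,-0.693,0.2],0],[[0.006,-0.693,0.2],0]])

```text
time_s: 7.25
ee_pos: [0.5114, -0.0016, 0.1211]
eef_rot: [3.142, 0.0, -0.001]
force: [-0.5, -0.3, -1.5]
grip_width: 0.0649
grip_force: 25.0
```

```bash
python3 go.py ".511,-.001,.1138,0"
```

```text
t 7.25 [ 0.5114 -0.0016  0.1211] [ 3.1416e+00  1.0000e-04 -6.0000e-04]
.511,-.001,.1138,0 [-0.0021 -0.0032  0.0365] -0.0001
```

>>> carry_out(motion=[[[0,0,0.01],0],[[0,0,0.02],0],[[0,0,0.025],0],[[0,0,0.025],0]])

```text
time_s: 7.65
ee_pos: [0.5113, -0.0011, 0.116]
eef_rot: [-3.142, 0.0, 0.0]
force: [-0.7, 0.6, -1.2]
grip_width: 0.0649
grip_force: 25.0
```

>>> carry_out(motion=[[[0,0,0.005],0],[[0,0,0.01],0],[[0,0,0.012],0],[[0,0,0.012],0]])

```text
time_s: 8.05
ee_pos: [0.5113, -0.0011, 0.1136]
eef_rot: [-3.142, 0.0, 0.0]
force: [0.3, 0.8, -0.8]
grip_width: 0.0648
grip_force: 25.0
```

>>> carry_out(motion=[[[0,0,0.003],0],[[0,0,0.005],0],[[0,0,0.005],0]])

```text
time_s: 8.35
ee_pos: [0.5113, -0.0011, 0.1126]
eef_rot: [3.142, 0.0, 0.0]
force: [-0.5, -0.1, -1.9]
grip_width: 0.0649
grip_force: 25.0
```

>>> carry_out(motion=[[[0,0,0.003],0],[[0,0,0.005],0],[[0,0,0.005],0]])

```text
time_s: 8.65
ee_pos: [0.5114, -0.0012, 0.1118]
eef_rot: [3.142, -0.0, 0.0]
force: [-1.0, -0.4, 1.5]
grip_width: 0.0651
grip_force: 25.0
```

>>> carry_out(motion=[[[0,0,-0.002],0],[[0,0,-0.002],0],[[0,0,-0.002],0],[[0,0,-0.002],0],[[0,0,-0.04],0],[[0,0,-0.1],0],[[0,0,-0.14],0],[[0,0,-0.14],0]], hand=-1)

```text
time_s: 9.45
ee_pos: [0.512, -0.0012, 0.1414]
eef_rot: [3.141, -0.003, 0.0]
force: [0.3, 0.8, 0.2]
grip_width: 0.0939
grip_force: 0.0
```

>>> carry_out(motion=[[[0,0,0],0],[[0,0,0],0],[[0,0,0],0],[[0,0,0],0],[[0,0,0],0],[[0,0,0],0],[[0,0,0],0]], hand=0.28)

```text
time_s: 10.15
ee_pos: [0.5113, -0.0011, 0.1396]
eef_rot: [3.142, 0.0, 0.0]
force: [-0.7, 0.1, -0.0]
grip_width: 0.0416
grip_force: 0.0
```

```bash
python3 go.py ".511,-.001,.126,0"
python3 - <<'E'
from h import *
p,d=camera("scene");cv2.imwrite("pics/g3.png",cv2.resize(p[195:315,220:380],(800,600),interpolation=cv2.INTER_CUBIC))
E
```

```text
t 10.15 [ 0.5113 -0.0011  0.1396] [3.1416e+00 1.0000e-04 1.0000e-04]
.511,-.001,.126,0 [-0.0016 -0.0007  0.068 ] 0.0
```

View pics/g3.png

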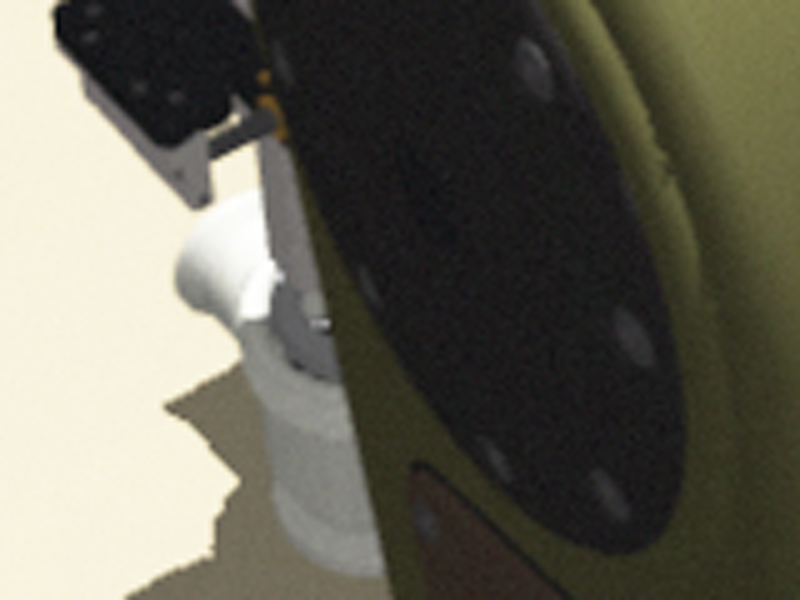

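The ring sits in the mouth (grey edge at about crop (300,330)), with the finger above it. Now I push.

>>> carry_out(motion=[[[0,0,0.04],0],[[0,0,0.07],0],[[0,0,0.09],0],[[0,0,0.1],0],[[0,0,0.1],0],[[0,0,0.1],0]])

```text
time_s: 10.8
ee_pos: [0.5114, -0.0011, 0.1197]
eef_rot: [-3.142, -0.0, 0.0]
force: [0.0, -0.1, -0.4]
grip_width: 0.0339
grip_force: 0.0
```

>>> carry_out(motion=[[[0,0,0.01],0],[[0,0,0.02],0],[[0,0,0.03],0],[[0,0,0.03],0]])

```text
time_s: 11.2
ee_pos: [0.5113, -0.0011, 0.1139]
eef_rot: [3.142, -0.0, 0.0]
force: [-2.9, -0.1, 5.3]
grip_width: 0.0337
grip_force: 2.9
```

>>> carry_out(motion=[[[0,0,0.01],0],[[0,0,0.02],0],[[0,0,0.03],0],[[0,0,0.03],0]])

```text
time_s: 11.6
ee_pos: [0.5118, -0.0011, 0.1081]
eef_rot: [-3.142, -0.002, 0.0]
force: [1.5, -0.1, 1.8]
grip_width: 0.0337
grip_force: 2.6
```

>>> carry_out(motion=[[[0,0,0.01],0],[[0,0,0.02],0],[[0,0,0.03],0],[[0,0,0.04],0],[[0,0,0.05],0],[[0,0,0.055],0],[[0,0,0.055],0]])

```text
time_s: 12.3
ee_pos: [0.5112, -0.0011, 0.0963]
eef_rot: [-3.142, 0.001, 0.0]
force: [0.2, 0.1, 1.1]
grip_width: 0.0339
grip_force: 0.0
```

>>> carry_out(motion=[[[0,0,0.015],0],[[0,0,0.03],0],[[0,0,0.037],0],[[0,0,0.04],0],[[0,0,0.043],0],[[0,0,0.043],0],[[0,0,0.043],0]])

```text
time_s: 13.0
ee_pos: [0.5114, -0.0011, 0.0881]
eef_rot: [3.142, -0.0, 0.0]
force: [0.9, 0.0, 0.6]
grip_width: 0.0342
grip_force: 0.0
```

>>> carry_out(motion=[[[0,0,0.0025],0],[[0,0,0.0025],0],[[0,0,0.0025],0]])

```text
time_s: 13.3
ee_pos: [0.5113, -0.0011, 0.0876]
eef_rot: [-3.142, 0.0, 0.0]
force: [-0.1, -0.6, -0.8]
grip_width: 0.0338
grip_force: 0.0
```

>>> carry_out(motion=[[[0,0,0.0025],0],[[0,0,0.0025],0],[[0,0,0.0025],0]])

```text
time_s: 13.6
ee_pos: [0.5113, -0.0011, 0.087]
eef_rot: [-3.142, 0.0, 0.0]
force: [-0.5, -0.2, -0.0]
grip_width: 0.0338
grip_force: 0.0
```

>>> carry_out(motion=[[[0,0,0.0025],0],[[0,0,0.0025],0],[[0,0,0.0025],0]])

```text
time_s: 13.9
ee_pos: [0.5113, -0.0011, 0.0866]
eef_rot: [-3.142, 0.0, 0.0]
force: [0.3, -0.1, 0.1]
grip_width: 0.0338
grip_force: 0.0
```

>>> carry_out(motion=[[[0,0,0.0025],0],[[0,0,0.0025],0],[[0,0,0.0025],0]])

```text
time_s: 14.2
ee_pos: [0.5113, -0.0011, 0.086]
eef_rot: [-3.142, 0.0, 0.0]
force: [0.6, -0.4, 0.5]
grip_width: 0.0342
grip_force: 0.0
```

>>> carry_out(motion=[[[0,0,0.0025],0],[[0,0,0.0025],0],[[0,0,0.0025],0]])

```text
time_s: 14.5
ee_pos: [0.5114, -0.0011, 0.0856]
eef_rot: [-3.142, -0.0, 0.0]
force: [1.2, 0.3, 0.4]
grip_width: 0.034
grip_force: 0.1
```

>>> carry_out(motion=[[[0,0,0.0025],0],[[0,0,0.0025],0],[[0,0,0.0025],0]])

```text
time_s: 14.8
ee_pos: [0.5114, -0.0011, 0.0851]
eef_rot: [3.142, -0.0, 0.0]
force: [-0.2, 0.2, 1.9]
grip_width: 0.0338
grip_force: 0.6
```

>>> carry_out(motion=[[[0,0,0.0025],0],[[0,0,0.0025],0],[[0,0,0.0025],0]])

```text
time_s: 15.1
ee_pos: [0.5115, -0.0011, 0.0847]
eef_rot: [3.142, -0.0, 0.0]
force: [1.6, 0.6, 2.6]
grip_width: 0.0337
grip_force: 1.5
```

>>> carry_out(motion=[[[0,0,0.0025],0],[[0,0,0.0025],0],[[0,0,0.0025],0]])

```text
time_s: 15.4
ee_pos: [0.5116, -0.0011, 0.0844]
eef_rot: [3.142, -0.001, 0.0]
force: [-0.0, 0.1, 5.9]
grip_width: 0.034
grip_force: 2.5
```

Contact starts at about z = 0.0855 and the force then rises, so the plate lies near 0.0715, about 38.5 mm below the rim. The gap to the line is 24.5 mm, which the thick plus the middle ring (25 mm) fit best. I'll lift and check that the ring lies flat.

>>> carry_out(motion=[[[0,0,-0.1],0],[[0,0,-0.25],0],[[0,0,-0.4],0],[[0,0,-0.4],0],[[-0.1,0.2,-0.4],0],[[-0.15,0.4,-0.4],0],[[-0.2,0.6,-0.4],0],[[-0.215,0.77,-0.4],0],[[-0.215,0.9,-0.4],0],[[-0.215,0.9,-0.4],0]])

```text
time_s: 16.4
ee_pos: [0.4676, -0.1833, 0.163]
eef_rot: [-3.141, 0.001, -0.003]
force: [1.1, 0.3, 0.6]
grip_width: 0.0341
grip_force: 0.0
```

```bash
python3 - <<'E'
from h import *
for n in("scene","top"):
    D=np.array([camera(n)[1] for _ in range(4)]);D[D==0]=np.nan
    W=world(n,np.nanmedian(D,0));r=np.hypot(W[...,0]-.511,W[...,1]+.001)
    P=W[(r>.0395)&(r<.045)&(W[...,2]>.1)];Q=W[(r>.024)&(r<.031)&(W[...,2]>.06)&(W[...,2]<.1)]
    print(n,"rim",np.median(P[:,2]).round(4),"ring",len(Q),np.percentile(Q[:,2],[10,25,50,75,90]).round(4))
    C=Q[abs(Q[:,2]-np.median(Q[:,2]))<.003]
    if len(C)>20:
        co=np.linalg.lstsq(np.c_[C[:,:2]-[.511,-.001],np.ones(len(C))],C[:,2],rcond=None)[0];print(co.round(4),len(C))
    H=W[(r<.018)&(W[...,2]<.1)&(W[...,2]>.05)][:,2];print("plate",len(H),np.median(H).round(4))
    s,Pm=ringfit(W,(.4685,-.1567),.0075,zmax=.016);print("mid",s.round(4),len(Pm))
E
python3 go.py ".4683,-.1567,.06,0" ".4683,-.1567,.0055,0"
```

```text
scene rim 0.1093 ring 270 [0.0726 0.0779 0.0848 0.0864 0.0871]
[-0.0289  0.014   0.0863] 158
plate 137 0.0726
mid [ 0.4685 -0.1567] 0
top rim 0.1095 ring 124 [0.081  0.0845 0.0853 0.0862 0.0869]
[-0.0285 -0.0363  0.0865] 109
plate 6 0.072
mid [ 0.4675 -0.1574] 146
t 16.8 [ 0.4685 -0.1804  0.164 ] [-3.1416e+00 -0.0000e+00  1.2000e-03]
.4683,-.1567,.06,0 [-0.0008 -0.1187  0.5202] 0.0002
.4683,-.1567,.0055,0 [-0.0008 -0.1187  0.7927] 0.0002
```

The ring lies flat with its top at about 0.086. The middle ring is at (0.468, -0.157) and its colour is confirmed steel, so I fetch it.

>>> carry_out(motion=[[[-0.001,-0.118,0],0],[[-0.001,-0.118,0.1],0],[[-0.001,-0.118,0.2],0],[[-0.001,-0.118,0.3],0],[[-0.001,-0.118,0.4],0],[[-0.001,-0.118,0.5],0],[[-0.001,-0.118,0.6],0],[[-0.001,-0.118,0.7],0],[[-0.001,-0.118,0.76],0],[[-0.001,-0.118,0.791],0],[[-0.001,-0.118,0.791],0],[[-0.001,-0.118,0.791],0]], hand=-1)

```text
time_s: 18.0
ee_pos: [0.4685, -0.1576, 0.0065]
eef_rot: [3.141, -0.001, 0.0]
force: [-0.8, -0.3, -0.8]
grip_width: 0.0937
grip_force: 0.0
```

>>> carry_out(motion=[[[0,0,0],0],[[0,0,0],0],[[0,0,0],0],[[0,0,0],0],[[0,0,0],0],[[0,0,0],0],[[0,0,0],0],[[0,0,0],0]], hand=1, force=25)

```text
time_s: 18.8
ee_pos: [0.4682, -0.1576, 0.006]
eef_rot: [3.142, -0.0, 0.0]
force: [-1.7, 1.3, 4.8]
grip_width: 0.0649
grip_force: 25.0
```

>>> carry_out(motion=[[[0,0,-0.1],0],[[0,0,-0.3],0],[[0,0,-0.5],0],[[0,0,-0.7],0],[[0,0,-0.77],0],[[0,0,-0.77],0],[[0.07,-0.2,-0.77],0],[[0.14,-0.4,-0.77],0],[[0.2,-0.6,-0.77],0],[[0.215,-0.778,-0.77],0],[[0.215,-0.778,-0.77],0],[[0.215,-0.778,-0.77],0]])

```text
time_s: 20.0
ee_pos: [0.5106, -0.0015, 0.1583]
eef_rot: [-3.142, 0.002, 0.002]
force: [0.2, -0.2, -1.2]
grip_width: 0.0646
grip_force: 25.0
```

```bash
python3 go.py ".5115,-.0011,.12,0" ".5115,-.0011,.1125,0"
```

```text
t 20.0 [ 0.5106 -0.0015  0.1583] [-3.1416e+00  2.3000e-03  1.6000e-03]
.5115,-.0011,.12,0 [ 0.0051 -0.002   0.1916] 0.0003
.5115,-.0011,.1125,0 [ 0.0052 -0.002   0.2291] 0.0003
```

>>> carry_out(motion=[[[0.004,-0.001,0.06],0],[[0.004,-0.001,0.12],0],[[0.004,-0.001,0.17],0],[[0.004,-0.001,0.2],0],[[0.004,-0.001,0.22],0],[[0.004,-0.001,0.225],0],[[0.004,-0.001,0.225],0]])

```text
time_s: 20.7
ee_pos: [0.512, -0.0018, 0.115]
eef_rot: [-3.142, -0.0, 0.0]
force: [0.3, -1.0, -1.1]
grip_width: 0.0649
grip_force: 25.0
```

>>> carry_out(motion=[[[0,0,0.003],0],[[0,0,0.003],0],[[0,0,0.003],0]])

```text
time_s: 21.0
ee_pos: [0.512, -0.0017, 0.1144]
eef_rot: [3.142, -0.0, 0.0]
force: [1.1, 0.1, -1.1]
grip_width: 0.065
grip_force: 25.0
```

>>> carry_out(motion=[[[0,0,0.003],0],[[0,0,0.003],0],[[0,0,0.003],0]])

```text
time_s: 21.3
ee_pos: [0.5119, -0.0017, 0.1136]
eef_rot: [-3.142, 0.0, 0.0]
force: [0.4, 0.2, -1.0]
grip_width: 0.0645
grip_force: 25.0
```

>>> carry_out(motion=[[[0,0.0,0.004],0],[[0,0,0.007],0],[[0,0,0.007],0]])

```text
time_s: 21.6
ee_pos: [0.5119, -0.0017, 0.1121]
eef_rot: [-3.142, 0.0, 0.0]
force: [-0.0, 0.2, -0.5]
grip_width: 0.0646
grip_force: 25.0
```

>>> carry_out(motion=[[[0,0,0.003],0],[[0,0,0.003],0],[[0,0,0.003],0]])

```text
time_s: 21.9
ee_pos: [0.5119, -0.0017, 0.1117]
eef_rot: [-3.142, -0.0, 0.0]
force: [-0.4, -0.1, -0.7]
grip_width: 0.0647
grip_force: 25.0
```

>>> carry_out(motion=[[[0,0,0.003],0],[[0,0,0.003],0],[[0,0,0.003],0]])

```text
time_s: 22.2
ee_pos: [0.5119, -0.0016, 0.1111]
eef_rot: [-3.141, -0.0, 0.0]
force: [-1.6, 1.4, 0.2]
grip_width: 0.0644
grip_force: 25.0
```

Contact. I release, lift, narrow the fingers and then push.

>>> carry_out(motion=[[[0,0,0],0],[[0,0,0],0],[[0,0,0],0],[[0,0,-0.002],0],[[0,0,-0.04],0],[[0,0,-0.1],0],[[0,0,-0.14],0],[[0,0,-0.14],0]], hand=-1)

```text
time_s: 23.0
ee_pos: [0.5126, -0.0018, 0.1408]
eef_rot: [3.141, -0.003, 0.0]
force: [0.0, -0.4, -1.1]
grip_width: 0.0941
grip_force: 0.0
```

>>> carry_out(motion=[[[-0.003,-0.003,0],0],[[-0.003,-0.003,0],0],[[-0.003,-0.003,0],0],[[-0.003,-0.003,0],0],[[-0.003,-0.003,0],0],[[-0.003,-0.003,0],0],[[-0.003,-0.003,0],0],[[-0.003,-0.003,0],0],[[-0.003,-0.003,0],0]], hand=0.28)

```text
time_s: 23.9
ee_pos: [0.5113, -0.0011, 0.139]
eef_rot: [3.142, 0.0, 0.0]
force: [-0.4, -0.3, 0.7]
grip_width: 0.034
grip_force: 0.0
```

>>> carry_out(motion=[[[0,0,0.04],0],[[0,0,0.08],0],[[0,0,0.1],0],[[0,0,0.11],0],[[0,0,0.12],0],[[0,0,0.12],0]])

```text
time_s: 24.5
ee_pos: [0.5113, -0.0011, 0.1149]
eef_rot: [-3.142, 0.0, 0.0]
force: [0.0, 0.9, 0.4]
grip_width: 0.034
grip_force: 0.0
```

>>> carry_out(motion=[[[0,0,0.01],0],[[0,0,0.02],0],[[0,0,0.03],0],[[0,0,0.03],0]])

```text
time_s: 24.9
ee_pos: [0.5117, -0.0011, 0.1097]
eef_rot: [3.142, -0.001, 0.0]
force: [-2.0, 0.5, 5.7]
grip_width: 0.0337
grip_force: 3.4
```

>>> carry_out(motion=[[[0,0,0.01],0],[[0,0,0.02],0],[[0,0,0.025],0],[[0,0,0.025],0]])

```text
time_s: 25.3
ee_pos: [0.512, -0.001, 0.1049]
eef_rot: [-3.141, -0.002, 0.0]
force: [0.4, 1.0, 7.8]
grip_width: 0.0335
grip_force: 4.2
```

>>> carry_out(motion=[[[0,0,0.01],0],[[0,0,0.02],0],[[0,0,0.03],0],[[0,0,0.03],0]])

```text
time_s: 25.7
ee_pos: [0.5111, -0.0012, 0.0976]
eef_rot: [-3.142, 0.001, 0.0]
force: [0.2, -0.1, -0.5]
grip_width: 0.0339
grip_force: 0.0
```

>>> carry_out(motion=[[[0,0,0.005],0],[[0,0,0.007],0],[[0,0,0.007],0]])

```text
time_s: 26.0
ee_pos: [0.5113, -0.0011, 0.0966]
eef_rot: [-3.142, 0.0, 0.0]
force: [0.3, 0.0, -0.0]
grip_width: 0.0337
grip_force: 0.0
```

>>> carry_out(motion=[[[0,0,0.003],0],[[0,0,0.003],0],[[0,0,0.003],0]])

```text
time_s: 26.3
ee_pos: [0.5114, -0.0011, 0.0961]
eef_rot: [3.142, -0.0, 0.0]
force: [0.3, -0.6, 0.2]
grip_width: 0.0336
grip_force: 0.1
```

>>> carry_out(motion=[[[0,0,0.003],0],[[0,0,0.005],0],[[0,0,0.005],0]])

```text
time_s: 26.6
ee_pos: [0.5115, -0.0011, 0.0952]
eef_rot: [-3.142, -0.0, 0.0]
force: [-0.3, 0.4, 2.5]
grip_width: 0.0339
grip_force: 1.0
```

Contact comes at z = 0.096, level with the line. I retreat and check.

>>> carry_out(motion=[[[0,0,-0.1],0],[[0,0,-0.25],0],[[0,0,-0.4],0],[[0,0,-0.5],0],[[-0.1,0.2,-0.5],0],[[-0.15,0.4,-0.5],0],[[-0.2,0.6,-0.5],0],[[-0.2,0.8,-0.5],0],[[-0.2,1,-0.5],0],[[-0.2,1,-0.5],0],[[-0.2,1,-0.5],0]])

```text
time_s: 27.7
ee_pos: [0.4711, -0.2014, 0.1947]
eef_rot: [-3.141, 0.001, -0.001]
force: [-0.1, 1.0, 0.7]
grip_width: 0.0336
grip_force: 0.0
```

```bash
python3 - <<'E'
from h import *
for n in("scene","top"):
    D=[];
    for _ in range(4): p,d=camera(n);D.append(d)
    D=np.array(D);D[D==0]=np.nan
    if n=="scene": cv2.imwrite("pics/end.png",cv2.resize(p[195:345,220:420],(800,600),interpolation=cv2.INTER_CUBIC))
    W=world(n,np.nanmedian(D,0));r=np.hypot(W[...,0]-.511,W[...,1]+.001)
    P=W[(r>.0395)&(r<.045)&(W[...,2]>.1)];Q=W[(r>.024)&(r<.030)&(W[...,2]>.06)&(W[...,2]<.105)]
    C=Q[abs(Q[:,2]-np.median(Q[:,2]))<.003]
    co=np.linalg.lstsq(np.c_[C[:,:2]-[.511,-.001],np.ones(len(C))],C[:,2],rcond=None)[0]
    print(n,"rim",np.median(P[:,2]).round(4),"ring",np.percentile(Q[:,2],[10,50,90]).round(4),co.round(4),len(C))
    s,T=ringfit(W,(.585,-.26),.005,zmax=.013);print("thin",s.round(4),len(T))
E
python3 go.py
```

```text
scene rim 0.1092 ring [0.0748 0.0948 0.098 ] [-0.0277  0.0159  0.0967] 172
thin [ 0.585 -0.26 ] 0
top rim 0.1094 ring [0.0823 0.0965 0.0979] [ 0.0041 -0.0069  0.0966] 114
thin [ 0.5828 -0.261 ] 29
t 28.1 [ 0.4715 -0.2006  0.1952] [ 3.1415e+00 -2.0000e-04  1.0000e-03]
```

View pics/end.png

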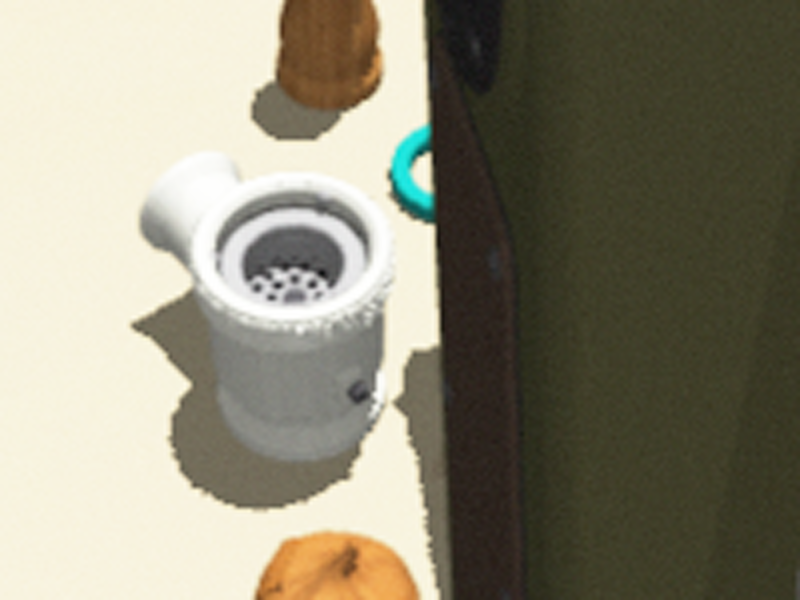

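The pack lies flat in the bore at about crop (295,260), with its top at about 0.0966, within 1 mm of the line. The thin ring was not touched.

```bash
python3 -c "
from station import ctrl
print(ctrl.hand_in())"
```

```text
the job is handed in; nothing more can be done
None
```

I packed the barrel with the thick and middle rings and handed the job in at about 28 s of robot time; the top of the pack is level with the scribed line within about 1 mm, and I left the thin ring flat on the worktop.

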